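Cover the pump and hold up its drive shaft for inspection

ROBOT

A 6-joint arm with a two-finger parallel gripper is mounted at the origin on the work surface. World frame = base frame: x ahead of the robot, y to its left, z up, the work surface at z = 0. Lengths are in mm, angles in rad, forces in N, time in s.
With the tool pointing down it reaches from about 325 to 775 mm from the base axis. Payload 5.5 kg.
Tool frame: the origin (TCP) lies between the finger pads; the fingertips stand 17 mm ahead of it and the grasp point (between the pads) lies 2 mm behind it; z points along the fingers, y is the direction in which the jaws open and shut (so a half turn about z gives the same grasp; the last joint's range is limited). The gripper opens to 88 mm and grips with 3 to 60 N. Pads are 20 mm wide; open, the fingers measure 115 mm over their backs; the gripper's body (75 mm by 178 mm) begins 61 mm behind the grasp point.
Start: joints at [-1.365, 0.091, 1.231, -0, 1.82, -0.057], TCP at [155.87, -579.414, 239.631] pointing down, gripper open.
Joint ranges: [-2.87, 2.87], [-0.86, 2.18], [0.17, 2.46], [-1.51, 4.65], [0.06, 2.69], [-2.65, 2.65]. Speed limits (rad/s): [2.57, 2.57, 3.01, 3.14, 3.14, 3.14].

INTERFACE

Orientations are given as a rotation vector (axis times angle).
In Python, from rig import env, optics gives the robot as it stands. The module is installed in compiled form; this text tells all that it offers.
- The arm moves only by the tool apply_moves, never from a script. Its argument "deltas" is a list of rows, each an object with "travel": the shift along the world's x, y, z in cm, a list of three; "turn": the turn about the world's z in rad; "jaw": the closure, from 0 (fully open) to 1 (shut). A call has 1 to 10 rows; each row shifts and turns the commanded pose from where the row before left it; what a row does not reach is not made up. A row lasts 1/10 s, in which the tool goes at most 50 mm and 8.59 degrees, less where a joint would pass 70% of its speed; a pose out of reach is approached as far as the arm can. A call is refused whole if a number of a shift passes 5 or a number of a turn 0.15, either way. A call with a gripper value outside its range is refused whole. The fingers move at their own pace and stop on an object; the grip force is fixed at half the most. Time passes only in rows, so rows that do not move let the fingers close. It gives the time, the measured TCP pose, the force and the opening at its end, in the units of the state.
- env.state(): the state, without advancing time (a new reading comes with each control period).
- optics.capture(name): name is "side" or "top"; returns the picture (420x560x3 uint8, red, green, blue); there is no depth.
- optics.camera_model(name): a dict with "intrinsics" (3x3 intrinsics, pixels), "k1" (the pictures are not rectified: a ray, as slopes to the right and down, at radius r is drawn at 1 + k1 r^2 times it, then the intrinsics apply), "rvec" (rotation vector, rad) and "tvec" (3), from world to camera coordinates, as OpenCV has them. Camera axes: x right, y down, z forward; pixel columns grow to the right and rows downward; lengths in mm; the calibration is good to about 2 mm. A picture is of the moment at which its call begins. camera_model takes no time and is no camera call.
- env.close_job(): hands the job in, once; it reports no verdict.
The state is a dict: "clock": time; "joints": joint angles; "dq": joint speeds; "tau": joint torques, N m; "ee_pos": TCP position; "orientation": TCP orientation; "wrist_force": force on the tool from outside, world axes, zero at the start; "torque": the same for the moment, N m; "finger_gap": opening from 0.0 (shut) to 1.0 (fully open).
Only numpy, scipy, OpenCV 4.12 (cv2) and the standard library are available. Lean on these libraries where they do the work, as an engineer would, in place of code of your own. Each camera call takes 0.05 s, during which the arm holds its last target.

TASK

The drive shaft of this pump is to be looked over. First set the loose yellow dust cover gently onto the pump's open mouth so that it sits fully home and level, and let go of it; then draw the steel shaft out of its leaning blue holder, turn it until it lies level in the air, at least 20 cm above the bench and touching nothing but your gripper, and finish still holding it there, steady. Leave all the other things where they are.

Things in the scene. Friction and masses are not known exactly. Their poses are not given: they have to be found in the camera images.
- pump: fixed pump housing, bare aluminium and tan: foot plate 130 x 104 mm, on it an upright round barrel 80 mm in diameter ringed by six dark bolts, open at the top. Origin: centre of the underside, z up. Bore 58 mm in diameter, 50 mm deep; flat rim 11 mm wide, 95 mm above the bench. A stub on its -x side and black plugs on its y sides stay below 65 mm
- pump_rim (a point): centre of the pump's mouth, level with the top of the rim (95 mm above the bench)
- cover: loose round yellow plastic dust cover, 56-104 g, 42 mm tall. Origin: centre of its underside, z up. From below: spigot d 50 x 10 mm tall (enters the pump's bore, 4 mm play all round), flange d 72 x 6 mm (rests on the rim, the origin then 10 mm below the rim), knob d 24 x 26 mm tall. Starts standing on its spigot on the bench
- cover_knob (a point): middle of the cover's knob, on its axis, 30 mm above the cover's origin
- holder: fixed holder: dark steel foot plate 110 x 80 x 12 mm carrying a blue block 44 x 44 x 55 mm that leans 45 degrees towards the holder's -x side (roughly towards the robot), with a blind hole 20 mm in diameter and 52 mm deep in its upper end face. Origin: centre of the underside, z up
- holder_mouth (a point): centre of the hole's mouth on the block's upper end face, 69 mm above the bench; its axes are parallel to the holder's, so the hole runs along (-0.707, 0, 0.707) of them, outwards
- shaft: loose steel drive shaft, 135 mm long, 0.24-0.39 kg, standing in the holder, leaning about 45 deg. Origin: centre of the foot end; z runs along it, foot to nose. From the foot: journal d 18 mm to 50 mm (in the hole, 1 mm play all round), brass collar d 30 to 60 (rests on the block), bright journal d 20 to 115 (grip here), dark nose d 15 to 135. Mass centre near 65. Draws out along its axis, 50 mm
- shaft_grip (a point): point on the shaft's axis in the middle of the bright journal, 87.5 mm from the foot, about 0.095 m above the bench at the start; axes as the shaft's
- shaft_foot (a point): centre of the shaft's foot end; axes as the shaft's
- bearing: bystander: loose steel ring, 52 mm in diameter, 15 mm tall, lying flat; origin: centre of the underside
- nut: bystander: loose brass hexagon nut, 32 mm over the corners, 13 mm tall, lying flat; origin: centre of the underside
- plug_a: bystander: loose white plastic plug, 26 mm in diameter at the foot, 34 mm tall, standing; origin: centre of the underside
- plug_b: bystander: loose black plastic plug, 26 mm in diameter at the foot, 34 mm tall, standing; origin: centre of the underside
- wrench: bystander: loose steel wrench, 180 mm long, lying along its own x; origin: centre of the underside
- jar: bystander: closed white jar, 64 mm in diameter, 70 mm tall, standing; origin: centre of the underside
- bolt: bystander: loose dark bolt, 53 mm tall, standing on its head (22 mm wide); origin: centre of the underside
Mind the look-alikes: they are no part of the job. There is more than one size of the cover; the one meant has the size given above.

How it is judged (in metres and radians):
On the way, in this order (a step that is already met when the one before it is completed fails the run):
1. the cover sits home and level on the pump's mouth, let go, with the shaft still in its holder (horizontal distance between cover and pump_rim below 0.007 m and z of cover in the frame of pump_rim between -0.0125 and -0.007 m and angle between cover's own z axis and vertical below 0.05 rad and contact force between the fingers and cover below 0.05 N and distance between shaft_foot and holder_mouth below 0.056 m and height (world z) of shaft_foot below 0.045 m), for 0.3 s.
2. the shaft is drawn clear of its holder, in the gripper (height (world z) of shaft_foot above 0.075 m and contact force between shaft and holder below 0.05 N and contact force between the fingers and shaft above 2 N), for 0.1 s.
At the end, for the whole second after the job is handed in: Cover let go, within 7 mm of centre, origin 7-12.5 mm below the rim, level to 0.05 rad, at rest. Shaft gripped (over 2 N), touching nothing else, at rest, level to 0.22 rad, grip point over 180 mm and foot over 150 mm above the bench. Other things within 30 mm of their starts (horizontal distance between cover and pump_rim below 0.007 m and z of cover in the frame of pump_rim between -0.0125 and -0.007 m and angle between cover's own z axis and vertical below 0.05 rad and contact force between each of the fingers, shaft and cover below 0.05 N and angle between shaft's own z axis and vertical between 1.35 and 1.79 rad and height (world z) of shaft_grip above 0.18 m and height (world z) of shaft_foot above 0.15 m and contact force between the fingers and shaft above 2 N and contact force between shaft and holder below 0.05 N and contact force between shaft and pump below 0.05 N and contact force between shaft and bearing below 0.05 N and contact force between shaft and nut below 0.05 N and contact force between shaft and plug_a below 0.05 N and contact force between shaft and plug_b below 0.05 N and contact force between shaft and wrench below 0.05 N and contact force between shaft and jar below 0.05 N and contact force between shaft and bolt below 0.05 N and linear speed of shaft below 0.03 m/s and angular speed of shaft below 0.15 rad/s and linear speed of cover below 0.02 m/s); the arm keeps its last pose, push and grip.
It fails at once if another thing on the bench was disturbed (moved more than 30 mm) (distance of any of bearing, nut, plug_a, plug_b, wrench, jar, bolt from where it was at the start of the episode above 0.03 m).
It fails at once if the cover was dropped onto the pump (let go more than 18 mm above its seat) (horizontal distance between cover and pump_rim below 0.03 m and z of cover in the frame of pump_rim above 0.008 m and contact force between the fingers and cover below 0.01 N).
It fails at once if the cover was slammed or forced onto the pump (over 100 N) (contact force between cover and pump above 100 N).
It also fails if it takes over 48 s, if anything falls off the work surface, if the arm or the gripper's body presses on something with over 40 N, if the wrist force passes 120 N, or if a joint passes its speed limit or range.

## Working session

There is one attempt and no reset: what is moved stays moved. The work goes in short steps, Python scripts to look and compute and a tool call to move; the robot and the scene stay as the last step left them, time stands still between calls to the robot, and variables do not carry over. Pictures are saved under pics/ and viewed, and the job is handed in when it is done.

Besides the shell and the picture viewer there is one more tool, called after "Emit:" by a JSON object that holds its "method" and its "body", one argument or row to a line. apply_moves: Moves the arm, as the interface text tells. Its arguments: {"type":"object","properties":{"deltas":{"type":"array"}},"required":["deltas"]}

```bash
mkdir -p pics; python3 - <<'E'
from rig import env, optics
import cv2
print(env.state())
for n in("side","top"):
    im=optics.capture(n); cv2.imwrite(f"pics/{n}0.png",im[:,:,::-1]); print(n,optics.camera_model(n))
E
```

```text
{'clock': 0.0, 'joints': array([-1.36473664e+00,  9.18326757e-02,  1.23187041e+00,  3.47763678e-05,
        1.81977637e+00, -5.66790200e-02]), 'dq': array([ 1.20701933e-04,  5.37393995e-04,  1.20501157e-03,  8.27692374e-04,
       -5.17994485e-04,  9.25292483e-05]), 'tau': array([-1.61995777e-03, -4.46455801e+01, -4.06441998e+01,  6.95600943e-02,
        2.94342090e-02, -1.27306866e-04]), 'ee_pos': array([ 155.80460565, -579.15290679,  238.53125482]), 'orientation': array([-3.11265338e+00, -4.11289423e-01,  1.68251369e-04]), 'wrist_force': array([ 0.58568861,  0.060424  , -0.76514208]), 'torque': array([-0.01440817, -0.04210972, -0.01632719]), 'finger_gap': 1.0014178557570188}
side {'intrinsics': array([[541.65204907,   0.        , 278.18816563],
       [  0.        , 541.65204907, 202.27629384],
       [  0.        ,   0.        ,   1.        ]]), 'k1': -0.04548877954417422, 'rvec': array([ 2.24589153, -0.1183838 ,  0.07254787]), 'tvec': array([-572.78349769,  101.13427884, 1324.72988851])}
top {'intrinsics': array([[408.78688973,   0.        , 280.48427709],
       [  0.        , 408.78688973, 204.11235506],
       [  0.        ,   0.        ,   1.        ]]), 'k1': -0.04894630191039555, 'rvec': array([ 2.14424062, -2.15478875,  0.12613153]), 'tvec': array([  3.06107691, 572.32447594, 927.24616989])}
```

View pics/side0.png

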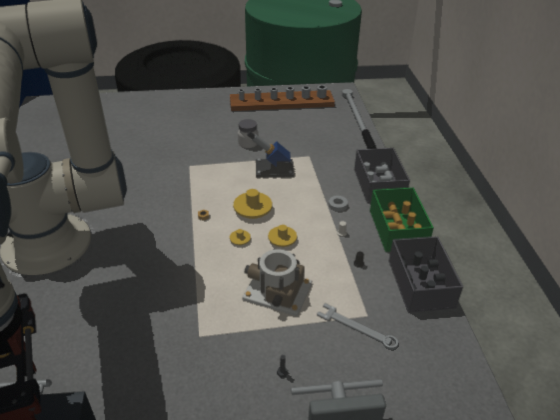

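View pics/top0.png

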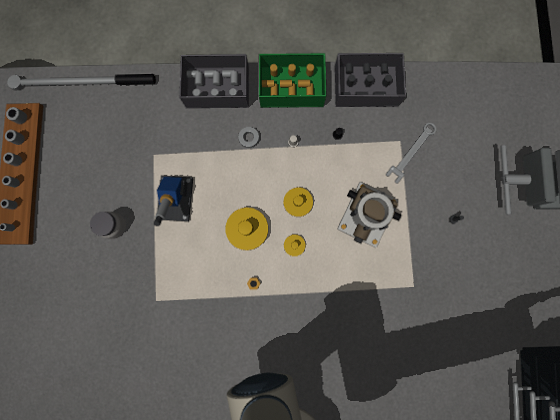

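The side view shows three yellow covers: large at (253,204), medium at (283,236) and small at (240,237). In the top view they are at (247,228), (298,201) and (294,244). The pump is at top (375,210) and the holder with the shaft at top (170,200). I'll check their sizes in enlarged crops.

```bash
cat > h.py <<'E'
import numpy as np, cv2
from rig import env, optics
def P(n,X):
    m=optics.camera_model(n); R=cv2.Rodrigues(m['rvec'])[0]; c=(np.atleast_2d(X)@R.T)+m['tvec']
    s=c[:,:2]/c[:,2:]; s=s*(1+m['k1']*(s**2).sum(1,keepdims=True)); K=m['intrinsics']
    return s*[K[0,0],K[1,1]]+[K[0,2],K[1,2]]
def ray(n,uv):
    m=optics.camera_model(n);K=m['intrinsics'];R=cv2.Rodrigues(m['rvec'])[0]
    s=cv2.undistortPoints(np.array([[uv]],float),K,np.array([m['k1'],0,0,0,0]))[0,0]
    return -R.T@m['tvec'], R.T@np.array([s[0],s[1],1])
def atz(n,uv,z):
    o,d=ray(n,uv); return o+d*(z-o[2])/d[2]
def tri(us,ut):
    A=[];b=[]
    for n,u in(("side",us),("top",ut)):
        o,d=ray(n,u); d/=np.linalg.norm(d); M=np.eye(3)-np.outer(d,d);A.append(M);b.append(M@o)
    x=np.linalg.lstsq(np.vstack(A),np.hstack(b),rcond=None)[0]; return x
def crop(f,x,y,w,h,s,out):
    im=cv2.imread(f)[y:y+h,x:x+w]; cv2.imwrite(out,cv2.resize(im,None,fx=s,fy=s,interpolation=cv2.INTER_CUBIC))
E
python3 - <<'E'
from h import *
crop("pics/top0.png",215,165,110,100,7,"pics/tc.png")
crop("pics/top0.png",320,165,100,90,7,"pics/tp.png")
crop("pics/top0.png",140,165,70,70,8,"pics/th.png")
crop("pics/side0.png",230,120,90,70,8,"pics/sh.png")
E
```

```text
(no output)
```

View pics/tc.png

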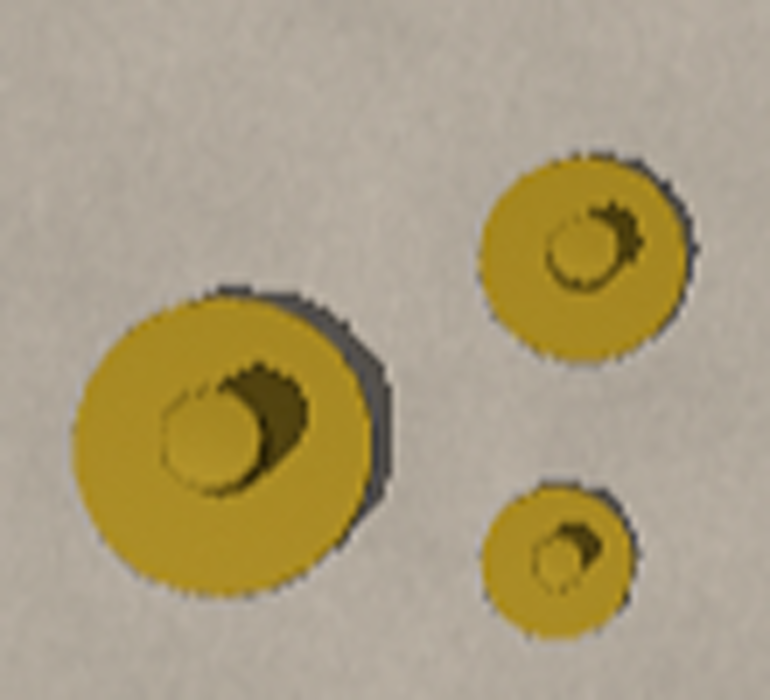

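View pics/tp.png

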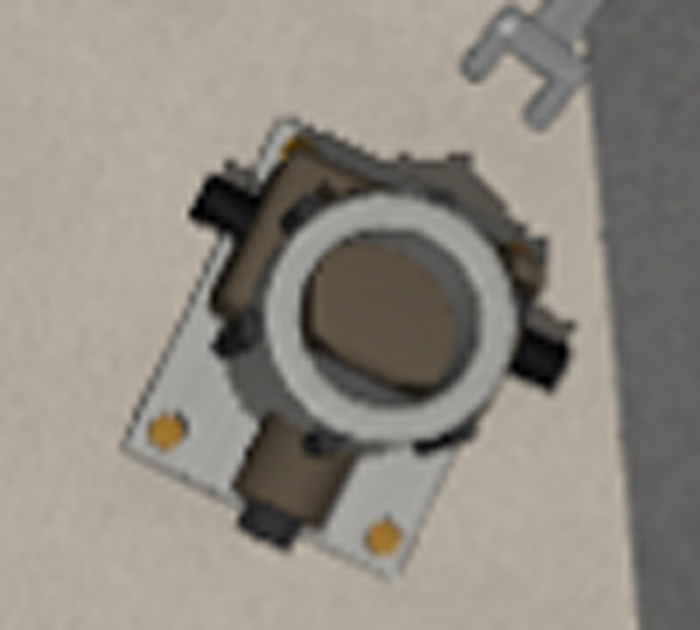

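View pics/th.png

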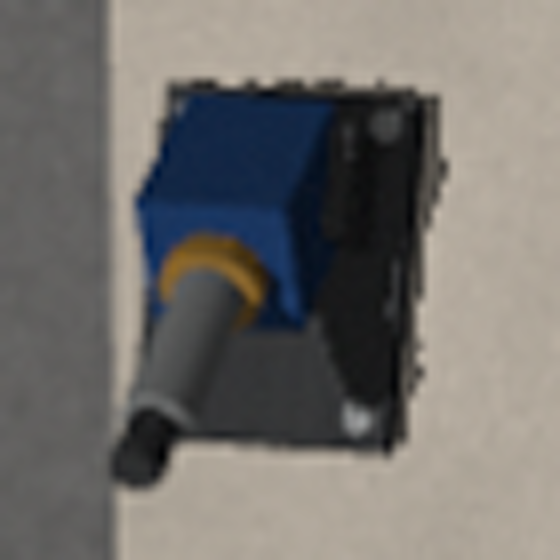

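View pics/sh.png

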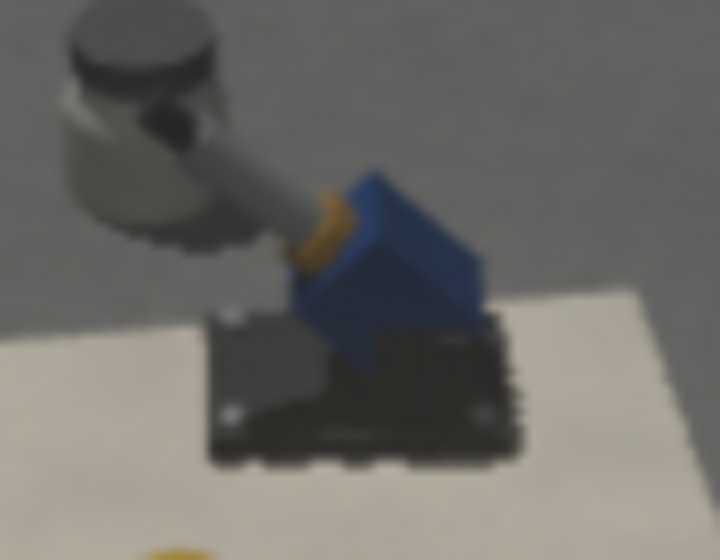

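```bash
python3 - <<'E'
from h import *
im=cv2.imread("pics/top0.png"); hsv=cv2.cvtColor(im,cv2.COLOR_BGR2HSV)
def c2(x0,y0,s,pts): return [np.array([x0,y0])+(np.array(p)+.5)/s-.5 for p in pts]
def diam(pts,z):
    W=np.array([atz("top",p,z)[:2] for p in pts]); 
    A=np.c_[2*W,np.ones(len(W))]; c=np.linalg.lstsq(A,(W**2).sum(1),rcond=None)[0]
    return c[:2],2*np.sqrt(c[2]+c[0]**2+c[1]**2)
for nm,cx,cy,w,h in(("L",222,447,300,302),("M",584,258,207,207),("S",558,562,153,155)):
    e=[(cx+w/2*np.cos(a),cy+h/2*np.sin(a)) for a in np.linspace(0,6,9)]
    print(nm,diam(c2(215,165,7,e),16))
kn=c2(215,165,7,[(548,252),(620,250),(584,215),(583,292)]); print("Mknob",diam(kn,42))
kn=c2(215,165,7,[(162,440),(262,440),(212,388),(212,495)]); print("Lknob",diam(kn,42))
# rim outer & inner
o=c2(320,165,7,[(265,318),(519,318),(392,193),(392,443)]); i=c2(320,165,7,[(303,318),(481,318),(392,230),(392,408)])
print("rim",diam(o,95),diam(i,95))
# plate corners of holder in top: z=12
for p in c2(140,165,8,[(170,88),(412,95),(150,435),(398,445)]): print("hold",atz("top",p,12))
# nose tip
ns=c2(230,120,8,[(168,122)])[0]; nt=c2(140,165,8,[(136,468)])[0]; print("nose",tri(ns,nt))
cs=c2(230,120,8,[(322,228)])[0]; ct=c2(140,165,8,[(213,272)])[0]; print("collar",tri(cs,ct),P("side",tri(cs,ct)),cs,P("top",tri(cs,ct)),ct)
for n in("top","side"):print(ray(n,(280,200))[0])
E
```

```text
L (array([517.0978699,  82.7440967]), np.float64(103.12708549095917))
M (array([581.48714549, -41.74975067]), np.float64(71.60642456702158))
S (array([477.1600235 , -31.93378242]), np.float64(52.24342452064002))
Mknob (array([579.30301729, -40.97704055]), np.float64(25.159681192472874))
Lknob (array([516.83303198,  83.53116701]), np.float64(34.56413122306484))
rim (array([ 550.71156046, -210.62325214]), np.float64(79.97959019033952)) (array([ 550.28590754, -210.59987541]), np.float64(56.4882248997349))
hold [648.09220112 294.85378695  12.        ]
hold [645.2815332  219.71152923  12.        ]
hold [540.94129024 297.33295351  12.        ]
hold [537.57785832 221.35341218  12.        ]
nose [524.8248595  268.5471559  115.18146504]
collar [581.34587763 261.57498284  72.79760349] [[270.03298808 148.0253364 ]] [269.8125 148.0625] [[166.18823155 198.83946694]] [166.1875 198.5625]
[448.57829471 -10.49442593 992.98414694]
[  451.70949824 -1025.21852701   915.48012331]
```

```bash
cat > ov.py <<'E'
from h import *
def circ(c,r,z,n=40,ax=None):
    a=np.linspace(0,2*np.pi,n)
    return np.c_[c[0]+r*np.cos(a),c[1]+r*np.sin(a),np.full(n,z)]
def shaft(foot,d):
    d=d/np.linalg.norm(d);u=np.cross(d,[0,0,1]);u/=np.linalg.norm(u);v=np.cross(d,u);a=np.linspace(0,2*np.pi,30)[:,None];L=[]
    for s,r in((50,15),(60,15),(60,10),(115,10),(115,7.5),(135,7.5)):
        L.append(foot+s*d+r*(np.cos(a)*u+np.sin(a)*v))
    return L
def draw(f,n,Ls,x,y,w,h,s,out):
    im=cv2.imread(f)[y:y+h,x:x+w];im=cv2.resize(im,None,fx=s,fy=s,interpolation=cv2.INTER_CUBIC)
    for L in Ls:
        p=((P(n,L)-[x,y]+.5)*s-.5); cv2.polylines(im,[np.round(p*8).astype(np.int32)],False,(0,0,255),1,cv2.LINE_AA,3)
    cv2.imwrite(out,im)
E
cat > a.py <<'E'
from ov import *
import sys
cx,cy,px,py,mx,my,yaw,tag=[float(v) for v in sys.argv[1:8]]+[sys.argv[8]]
Ls=[circ((cx,cy),36,16),circ((cx,cy),12,42),circ((cx,cy),25,0),circ((px,py),40,95),circ((px,py),29,95)]
d=np.array([-np.cos(yaw)*.7071,-np.sin(yaw)*.7071,.7071]); foot=np.array([mx,my,69])-50*d
S=shaft(foot,d)
draw("pics/top0.png","top",Ls,270,160,150,90,5,f"pics/o1{tag}.png")
draw("pics/side0.png","side",Ls,225,180,120,120,5,f"pics/o2{tag}.png")
draw("pics/top0.png","top",S,140,165,70,70,7,f"pics/o3{tag}.png")
draw("pics/side0.png","side",S,230,120,90,70,7,f"pics/o4{tag}.png")
a=cv2.imread(f"pics/o3{tag}.png");b=cv2.imread(f"pics/o4{tag}.png")
cv2.imwrite(f"pics/o34{tag}.png",cv2.resize(np.hstack([a,b[:490]]),None,fx=.7,fy=.7,interpolation=cv2.INTER_AREA))
print("grip",foot+87.5*d)
E
python3 a.py 581 -41.5 550.5 -210.6 582 262 -0.02 A
```

```text
grip [555.48905307 262.53028965  95.51625   ]
```

View pics/o1A.png

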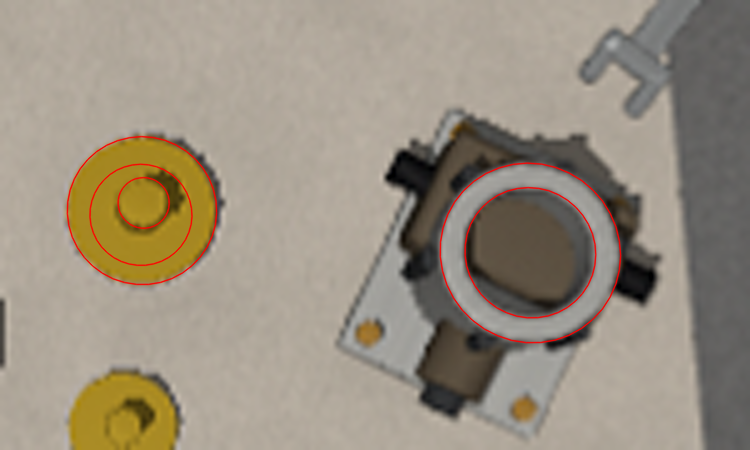

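View pics/o2A.png

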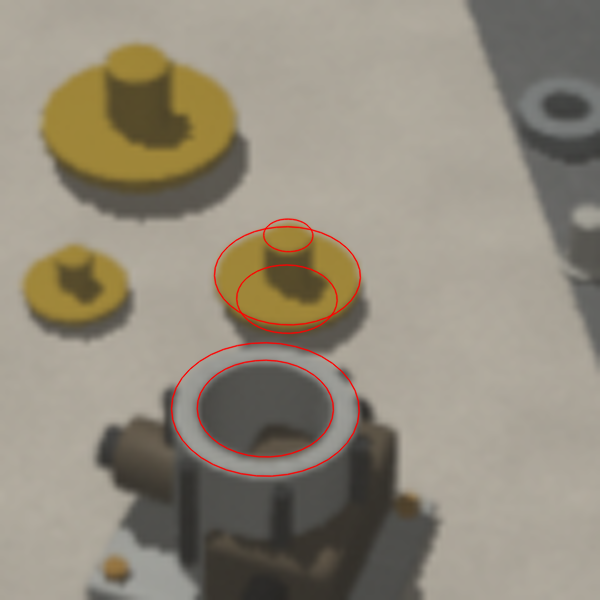

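View pics/o34A.png

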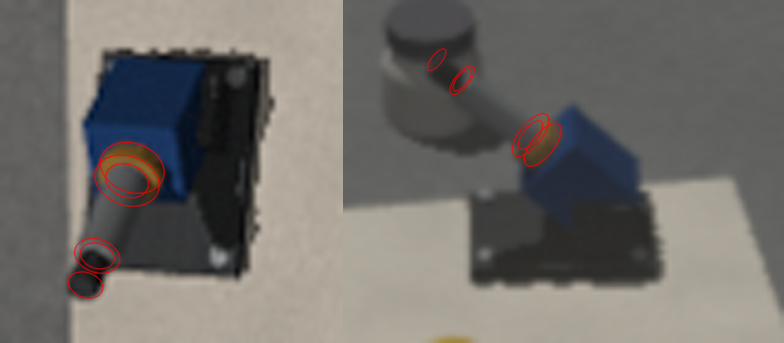

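```bash
cat > b.py <<'E'
from ov import *
import sys
mx,my,mz,yaw,tilt=[float(v) for v in sys.argv[1:6]]
d=np.array([-np.cos(yaw)*np.cos(tilt),-np.sin(yaw)*np.cos(tilt),np.sin(tilt)]); foot=np.array([mx,my,mz])-50*d
S=shaft(foot,d)
draw("pics/top0.png","top",S,145,185,40,45,13,"pics/x.png");draw("pics/side0.png","side",S,240,125,45,45,13,"pics/y.png")
a=cv2.imread("pics/x.png");b=cv2.imread("pics/y.png")
b=cv2.resize(b,(a.shape[0],a.shape[0])) if b.shape[0]!=a.shape[0] else b
cv2.imwrite(sys.argv[6],cv2.resize(np.hstack([a,b]),None,fx=.7,fy=.7)); print(foot+87.5*d)
E
python3 b.py 582 262 69 -0.02 0.785 pics/bA.png
```

```text
[555.47824514 262.53050583  95.50594429]
```

View pics/bA.png

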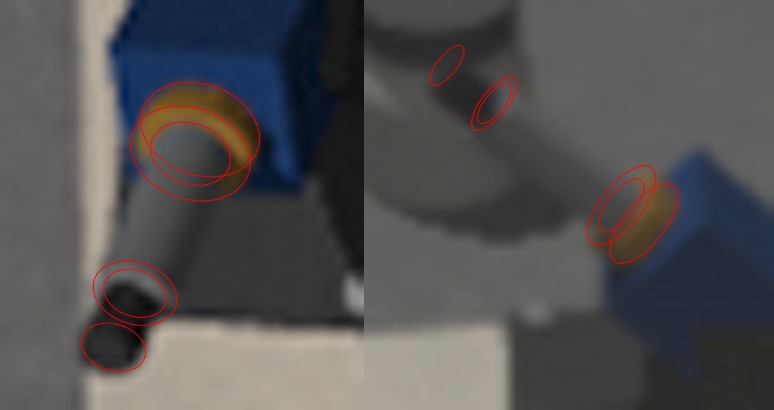

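```bash
python3 b.py 582 261 68 -0.02 0.74 pics/bB.png; python3 b.py 583 260 68 -0.0 0.75 pics/bC.png;python3 -c "
import cv2,numpy as np
cv2.imwrite('pics/bBC.png',np.vstack([cv2.resize(cv2.imread('pics/b%s.png'%k),None,fx=.7,fy=.7) for k in 'BC']))"
```

```text
[554.31296738 261.5538145   93.28579669]
[555.56166742 260.          93.5614535 ]
```

View pics/bBC.png

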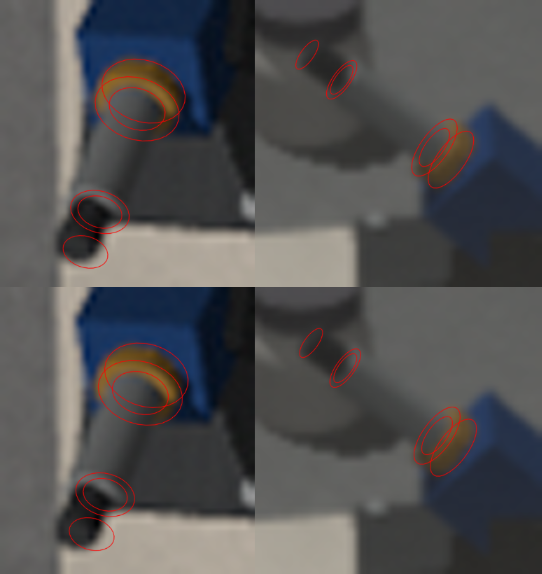

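```bash
python3 b.py 582 262.5 67.5 -0.06 0.75 pics/bB.png; python3 b.py 581 262.5 67 -0.08 0.74 pics/bC.png;python3 -c "
import cv2,numpy as np
cv2.imwrite('pics/bBC2.png',np.vstack([cv2.resize(cv2.imread('pics/b%s.png'%k),None,fx=.7,fy=.7) for k in 'BC']))"
```

```text
[554.6110416  264.14531235  93.0614535 ]
[553.39599802 264.71304333  92.28579669]
```

View pics/bBC2.png

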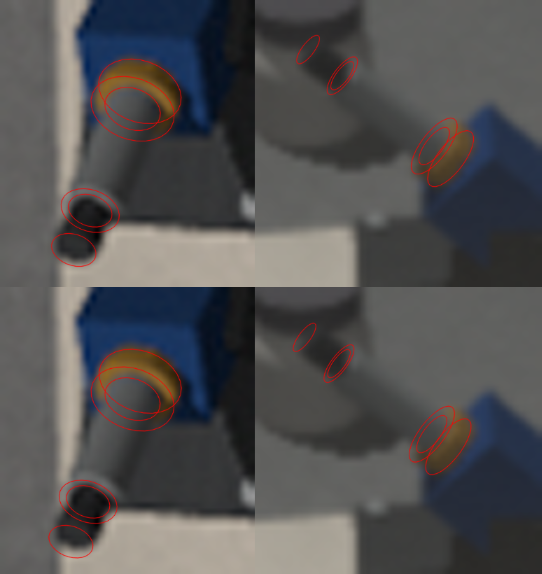

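The cover meant is the medium one (d≈72 mm, top (298,201)). The look-alikes are the large cover at (247,228), about 103 mm, and the small one at (294,244), about 52 mm. The estimates are:

| Thing | Position (mm) |
|---|---|
| Cover | (581, −41.5) |
| Pump rim | (550.5, −210.6) |
| Shaft grip point | (555, 264, ~94) |

I'll go above the cover first.

Emit:
{"method": "apply_moves", "body": {
  "deltas": [
    {"travel": [1.5,1.9,0],"turn": -0.08,"jaw": 0},
    {"travel": [3,3.8,0],"turn": -0.08,"jaw": 0},
    {"travel": [3,3.8,0],"turn": -0.08,"jaw": 0},
    {"travel": [3,3.8,0],"turn": -0.07,"jaw": 0},
    {"travel": [3,3.8,0],"turn": 0,"jaw": 0},
    {"travel": [3,3.8,0],"turn": 0,"jaw": 0},
    {"travel": [3,3.8,0],"turn": 0,"jaw": 0},
    {"travel": [3,3.8,0],"turn": 0,"jaw": 0},
    {"travel": [3,3.8,0],"turn": 0,"jaw": 0},
    {"travel": [3,3.8,0],"turn": 0,"jaw": 0}
  ]
}}

```text
clock: 1.1
ee_pos: [441.6, -216.6, 239.3]
orientation: [-3.141, 0.074, 0.0]
wrist_force: [0.5, -0.6, 0.5]
finger_gap: 1.001
```

Emit:
{"method": "apply_moves", "body": {
  "deltas": [
    {"travel": [3,3.8,-1],"turn": 0,"jaw": 0},
    {"travel": [3,3.8,-1],"turn": 0,"jaw": 0},
    {"travel": [3,3.8,-2],"turn": 0,"jaw": 0},
    {"travel": [3,3.8,-2],"turn": 0,"jaw": 0},
    {"travel": [2,2.4,-2],"turn": 0,"jaw": 0},
    {"travel": [0,0,-2],"turn": 0,"jaw": 0},
    {"travel": [0,0,0],"turn": 0,"jaw": 0},
    {"travel": [0,0,0],"turn": 0,"jaw": 0}
  ]
}}

```text
clock: 1.9
ee_pos: [577.7, -46.1, 141.2]
orientation: [3.141, -0.074, -0.002]
wrist_force: [0.1, -0.3, 0.1]
finger_gap: 1.002
```

Emit:
{"method": "apply_moves", "body": {
  "deltas": [
    {"travel": [0.3,0.45,-1.5],"turn": 0,"jaw": 0},
    {"travel": [0,0,-2],"turn": 0,"jaw": 0},
    {"travel": [0,0,-2],"turn": 0,"jaw": 0},
    {"travel": [0,0,-1.2],"turn": 0,"jaw": 0},
    {"travel": [0,0,0],"turn": 0,"jaw": 0},
    {"travel": [0,0,0],"turn": 0,"jaw": 0}
  ]
}}

```text
clock: 2.5
ee_pos: [581.4, -41.6, 75.2]
orientation: [3.141, -0.075, 0.001]
wrist_force: [-0.1, 0.3, -0.2]
finger_gap: 1.004
```

```bash
python3 - <<'E'
from ov import *
im=optics.capture("side"); cv2.imwrite("pics/s1.png",im[:,:,::-1])
t=env.state()['ee_pos']; print(t)
L=[circ((581,-41.5),12,42),circ((581,-41.5),36,16),np.array([t,t-[0,0,60]+[0,0,120]]),np.array([t,t-[0,0,17]])]
draw("pics/s1.png","side",L,220,150,130,110,6,"pics/s1c.png")
E
```

```text
[581.75579643 -41.61441308  75.77537072]
```

View pics/s1c.png

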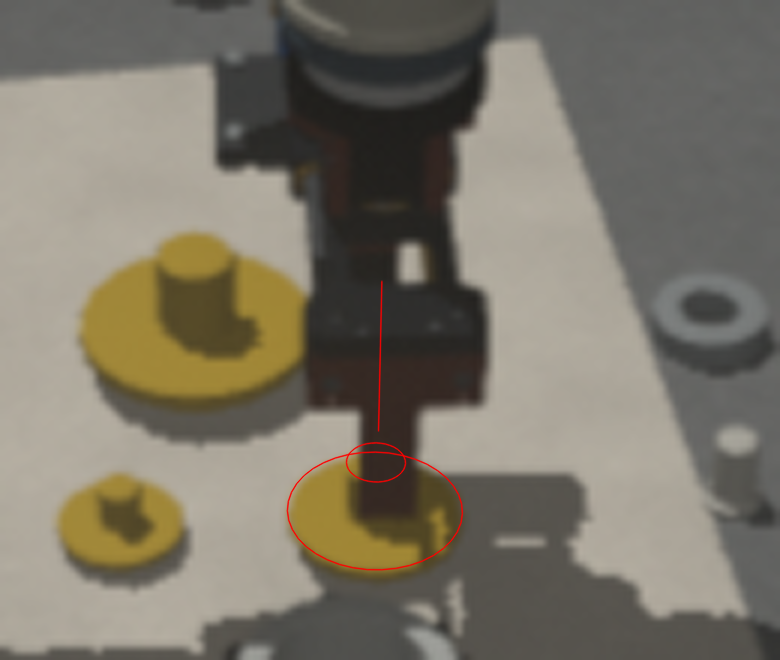

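```bash
python3 - <<'E'
from h import *
for p in([581.7,-41.6,75],[581.7,-86,58],[581.7,-97,90],[579.7,-97,90],[581,-41.5,42]): print(p,(P("side",p)[0]-[220,150])*6)
E
```

```text
[581.7, -41.6, 75] [376.0576563  397.39936469]
[581.7, -86, 58] [388.56002926 503.19846536]
[581.7, -97, 90] [393.58968385 460.47225751]
[579.7, -97, 90] [388.41846438 460.80924807]
[581, -41.5, 42] [372.96361506 459.31325668]
```

Emit:
{"method": "apply_moves", "body": {
  "deltas": [
    {"travel": [0,0,-1.5],"turn": 0,"jaw": 0},
    {"travel": [0,0,-1.5],"turn": 0,"jaw": 0},
    {"travel": [0,0,-0.8],"turn": 0,"jaw": 0},
    {"travel": [0,0,0],"turn": 0,"jaw": 0},
    {"travel": [0,0,0],"turn": 0,"jaw": 0.5},
    {"travel": [0,0,0],"turn": 0,"jaw": 0.7},
    {"travel": [0,0,0],"turn": 0,"jaw": 1},
    {"travel": [0,0,0],"turn": 0,"jaw": 1},
    {"travel": [0,0,0],"turn": 0,"jaw": 1}
  ]
}}

```text
clock: 3.45
ee_pos: [581.3, -41.4, 36.8]
orientation: [3.141, -0.074, 0.001]
wrist_force: [0.3, -0.3, 0.1]
finger_gap: 0.581
```

Emit:
{"method": "apply_moves", "body": {
  "deltas": [
    {"travel": [0,0,0],"turn": 0,"jaw": 1},
    {"travel": [0,0,0],"turn": 0,"jaw": 1},
    {"travel": [0,0,0],"turn": 0,"jaw": 1},
    {"travel": [0,0,0],"turn": 0,"jaw": 1},
    {"travel": [0,0,0],"turn": 0,"jaw": 1},
    {"travel": [0,0,0],"turn": 0,"jaw": 1}
  ]
}}

```text
clock: 4.05
ee_pos: [581.1, -41.4, 36.5]
orientation: [3.141, -0.074, -0.0]
wrist_force: [0.1, -0.1, 0.4]
finger_gap: 0.264
```

Emit:
{"method": "apply_moves", "body": {
  "deltas": [
    {"travel": [0,0,1],"turn": 0,"jaw": 1},
    {"travel": [0,0,3],"turn": 0,"jaw": 1},
    {"travel": [0,0,4],"turn": 0,"jaw": 1},
    {"travel": [0,0,4],"turn": 0,"jaw": 1},
    {"travel": [0,-1,1],"turn": 0,"jaw": 1},
    {"travel": [-1,-3,0],"turn": 0,"jaw": 1},
    {"travel": [-1,-4,0],"turn": 0,"jaw": 1},
    {"travel": [-1,-4,0],"turn": 0,"jaw": 1},
    {"travel": [-0.05,-3,0],"turn": 0,"jaw": 1},
    {"travel": [0,-1.9,0],"turn": 0,"jaw": 1}
  ]
}}

```text
clock: 5.05
ee_pos: [549.8, -212.8, 165.9]
orientation: [3.141, -0.078, -0.001]
wrist_force: [0.5, -0.2, -0.2]
finger_gap: 0.267
```

Emit:
{"method": "apply_moves", "body": {
  "deltas": [
    {"travel": [0,0,-1],"turn": 0,"jaw": 1},
    {"travel": [0,0,-1],"turn": 0,"jaw": 1},
    {"travel": [0,0,0],"turn": 0,"jaw": 1},
    {"travel": [0,0,0],"turn": 0,"jaw": 1}
  ]
}}

```text
clock: 5.45
ee_pos: [550.6, -209.0, 145.5]
orientation: [-3.14, 0.071, 0.002]
wrist_force: [0.6, -0.5, -0.3]
finger_gap: 0.271
```

```bash
cat > c.py <<'E'
from ov import *
import sys
k=sys.argv[1]
for n in("side","top"):
    im=optics.capture(n); cv2.imwrite(f"pics/{n}{k}.png",im[:,:,::-1])
t=env.state()['ee_pos']; print(t); z=t[2]-36.5
L=[circ((550.5,-210.6),40,95),circ(t,36,z+16),circ(t,25,z)]
draw(f"pics/side{k}.png","side",L,230,190,100,120,6,f"pics/sc{k}.png")
draw(f"pics/top{k}.png","top",L,325,155,100,90,6,f"pics/tc{k}.png")
E
python3 c.py p1
```

```text
[ 550.96737013 -209.42638322  146.71788867]
```

View pics/scp1.png

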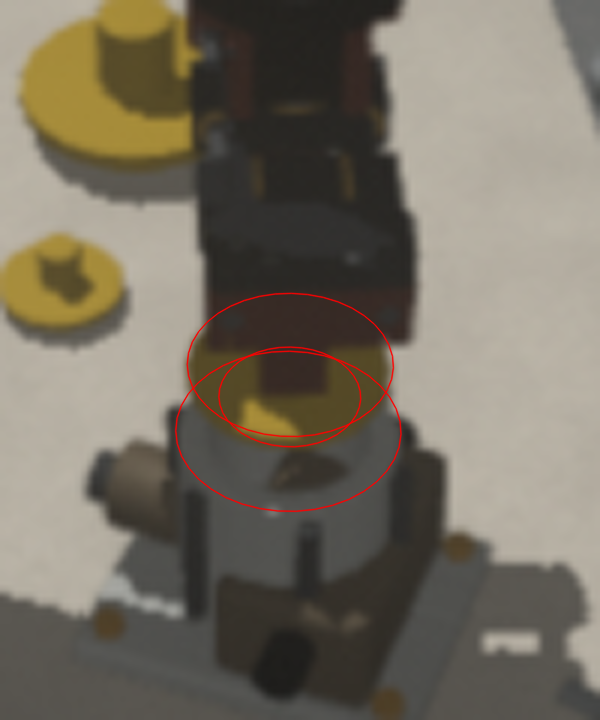

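View pics/tcp1.png

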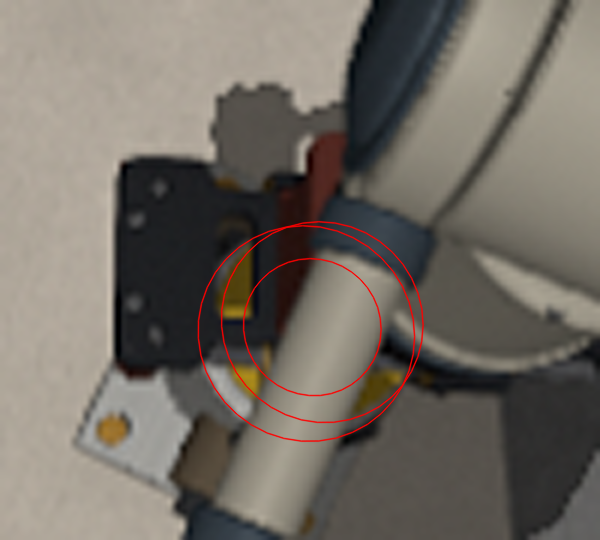

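Emit:
{"method": "apply_moves", "body": {
  "deltas": [
    {"travel": [0,0,-0.6],"turn": 0,"jaw": 1},
    {"travel": [0,0,-0.6],"turn": 0,"jaw": 1},
    {"travel": [0,0,-0.3],"turn": 0,"jaw": 1},
    {"travel": [0,0,-0.3],"turn": 0,"jaw": 1},
    {"travel": [0,0,-0.3],"turn": 0,"jaw": 1},
    {"travel": [0,0,0],"turn": 0,"jaw": 1},
    {"travel": [0,0,0],"turn": 0,"jaw": 1}
  ]
}}

```text
clock: 6.25
ee_pos: [550.6, -210.4, 125.5]
orientation: [-3.141, 0.074, -0.0]
wrist_force: [-0.2, 0.2, -0.1]
finger_gap: 0.267
```

```bash
python3 c.py p2
```

```text
[ 550.76676531 -210.45361673  125.74644696]
```

View pics/scp2.png

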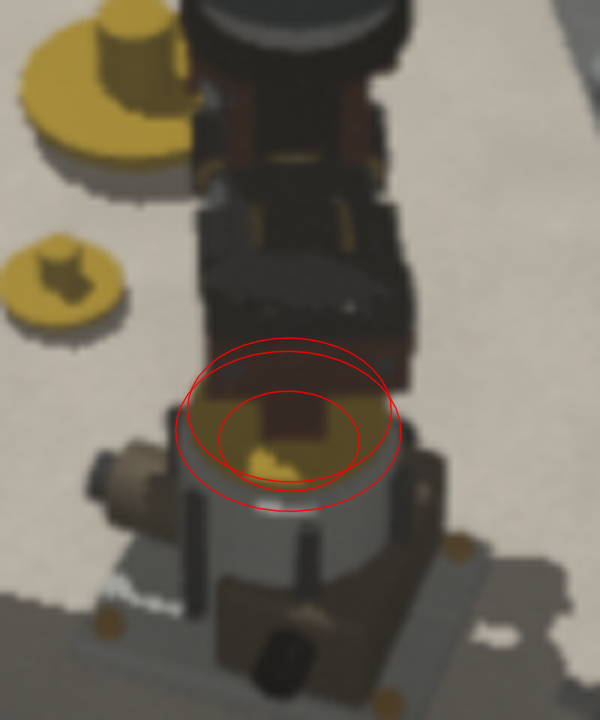

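Emit:
{"method": "apply_moves", "body": {
  "deltas": [
    {"travel": [0,0,-0.2],"turn": 0,"jaw": 1},
    {"travel": [0,0,-0.15],"turn": 0,"jaw": 1},
    {"travel": [0,0,0],"turn": 0,"jaw": 1},
    {"travel": [0,0,0],"turn": 0,"jaw": 1}
  ]
}}

```text
clock: 6.75
ee_pos: [550.6, -210.3, 121.8]
orientation: [-3.141, 0.074, 0.0]
wrist_force: [-0.8, -0.1, 0.2]
finger_gap: 0.268
```

Emit:
{"method": "apply_moves", "body": {
  "deltas": [
    {"travel": [0,0,-0.1],"turn": 0,"jaw": 1},
    {"travel": [0,0,0],"turn": 0,"jaw": 1},
    {"travel": [0,0,0],"turn": 0,"jaw": 1}
  ]
}}

```text
clock: 7.05
ee_pos: [550.7, -210.4, 121.4]
orientation: [3.141, -0.074, 0.001]
wrist_force: [-0.2, 0.1, 1.9]
finger_gap: 0.267
```

Emit:
{"method": "apply_moves", "body": {
  "deltas": [
    {"travel": [0,0,-0.05],"turn": 0,"jaw": 1},
    {"travel": [0,0,0],"turn": 0,"jaw": 0.7},
    {"travel": [0,0,0],"turn": 0,"jaw": 0.5},
    {"travel": [0,0,0],"turn": 0,"jaw": 0.4},
    {"travel": [0,0,0],"turn": 0,"jaw": 0.4},
    {"travel": [0,0,0],"turn": 0,"jaw": 0.4}
  ]
}}

```text
clock: 7.65
ee_pos: [550.6, -210.4, 120.2]
orientation: [-3.141, 0.074, 0.001]
wrist_force: [0.1, 0.4, 1.2]
finger_gap: 0.592
```

Emit:
{"method": "apply_moves", "body": {
  "deltas": [
    {"travel": [0,0,1],"turn": 0,"jaw": 0.4},
    {"travel": [0,0,2],"turn": 0,"jaw": 0.2},
    {"travel": [0,0,3],"turn": 0,"jaw": 0.1},
    {"travel": [0,0,4],"turn": 0,"jaw": 0},
    {"travel": [0,3,2],"turn": 0,"jaw": 0},
    {"travel": [0,4,0],"turn": 0,"jaw": 0},
    {"travel": [0,4.5,0],"turn": 0,"jaw": 0},
    {"travel": [0,4.5,0],"turn": 0,"jaw": 0},
    {"travel": [0,4.5,0],"turn": 0,"jaw": 0},
    {"travel": [0,4.5,0],"turn": 0,"jaw": 0}
  ]
}}

```text
clock: 8.65
ee_pos: [550.4, 41.3, 241.6]
orientation: [-3.141, 0.075, -0.002]
wrist_force: [1.5, -1.1, 0.3]
finger_gap: 1.001
```

```bash
cat > d.py <<'E'
from ov import *
import sys
k=sys.argv[1]
for n in("side","top"):
    im=optics.capture(n); cv2.imwrite(f"pics/{n}{k}.png",im[:,:,::-1])
c=(550.5,-210.6)
L=[circ(c,36,101),circ(c,12,127),circ(c,40,95)]
draw(f"pics/side{k}.png","side",L,230,220,100,70,6,"pics/x.png")
draw(f"pics/top{k}.png","top",L,335,165,80,70,6,"pics/y.png")
cv2.imwrite(f"pics/d{k}.png",cv2.resize(np.hstack([cv2.imread("pics/x.png"),cv2.imread("pics/y.png")]),None,fx=.7,fy=.7))
E
python3 d.py q1
```

```text
(no output)
```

View pics/dq1.png

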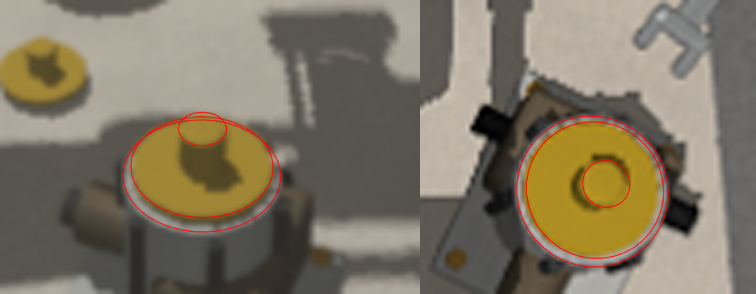

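Emit:
{"method": "apply_moves", "body": {
  "deltas": [
    {"travel": [0,4.5,0],"turn": 0,"jaw": 0},
    {"travel": [0,4.5,0],"turn": 0,"jaw": 0},
    {"travel": [0,4.5,0],"turn": 0,"jaw": 0},
    {"travel": [0.4,4.5,-1],"turn": 0,"jaw": 0},
    {"travel": [0.4,3,-2],"turn": 0,"jaw": 0},
    {"travel": [0,1,-3],"turn": 0,"jaw": 0},
    {"travel": [0,0,-1],"turn": 0,"jaw": 0},
    {"travel": [0,0,0],"turn": 0,"jaw": 0},
    {"travel": [0,0,0],"turn": 0,"jaw": 0}
  ]
}}

```text
clock: 9.65
ee_pos: [559.3, 258.5, 172.0]
orientation: [-3.14, 0.076, -0.002]
wrist_force: [0.7, -0.4, 0.9]
finger_gap: 0.996
```

Emit:
{"method": "apply_moves", "body": {
  "deltas": [
    {"travel": [0,0.5,-1],"turn": 0,"jaw": 0},
    {"travel": [0,0,-2],"turn": 0,"jaw": 0},
    {"travel": [0,0,-2],"turn": 0,"jaw": 0},
    {"travel": [0,0,-2],"turn": 0,"jaw": 0},
    {"travel": [0,0,-0.7],"turn": 0,"jaw": 0},
    {"travel": [0,0,0],"turn": 0,"jaw": 0},
    {"travel": [0,0,0],"turn": 0,"jaw": 0}
  ]
}}

```text
clock: 10.35
ee_pos: [559.3, 264.7, 94.9]
orientation: [-3.14, 0.075, -0.003]
wrist_force: [-0.4, 0.5, 0.4]
finger_gap: 0.998
```

```bash
python3 - <<'E'
from ov import *
for n in("side","top"):
    im=optics.capture(n); cv2.imwrite(f"pics/{n}g.png",im[:,:,::-1])
t=env.state()['ee_pos']; print(t)
yaw,ti=-.05,.76
d=np.array([-np.cos(yaw)*np.cos(ti),-np.sin(yaw)*np.cos(ti),np.sin(ti)]);S=shaft(np.array([582.3,262.3,68])-50*d,d)
S.append(np.array([t,t-[0,0,17]]))
draw("pics/sideg.png","side",S,225,115,80,70,8,"pics/sg.png");draw("pics/topg.png","top",S,140,165,70,70,8,"pics/tg.png")
E
```

```text
[559.44155564 264.86278638  95.31414218]
```

View pics/sg.png

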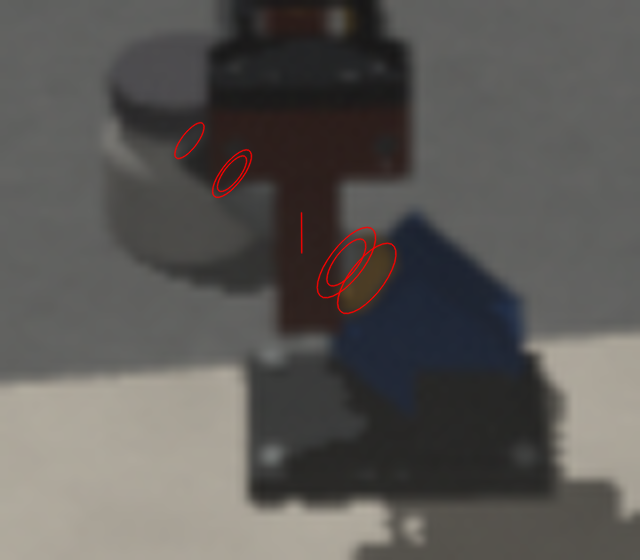

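View pics/tg.png

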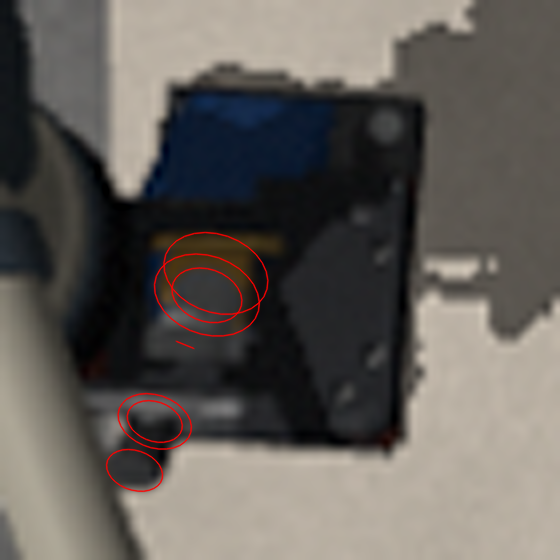

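Emit:
{"method": "apply_moves", "body": {
  "deltas": [
    {"travel": [0,0,0],"turn": 0,"jaw": 0.5},
    {"travel": [0,0,0],"turn": 0,"jaw": 0.7},
    {"travel": [0,0,0],"turn": 0,"jaw": 1},
    {"travel": [0,0,0],"turn": 0,"jaw": 1},
    {"travel": [0,0,0],"turn": 0,"jaw": 1},
    {"travel": [0,0,0],"turn": 0,"jaw": 1},
    {"travel": [0,0,0],"turn": 0,"jaw": 1},
    {"travel": [0,0,0],"turn": 0,"jaw": 1},
    {"travel": [0,0,0],"turn": 0,"jaw": 1},
    {"travel": [0,0,0],"turn": 0,"jaw": 1}
  ]
}}

```text
clock: 11.45
ee_pos: [558.8, 263.0, 93.6]
orientation: [3.138, -0.076, -0.0]
wrist_force: [-1.1, -5.8, 2.1]
finger_gap: 0.218
```

Emit:
{"method": "apply_moves", "body": {
  "deltas": [
    {"travel": [0,-0.15,0],"turn": 0,"jaw": 1},
    {"travel": [0,0,0],"turn": 0,"jaw": 1},
    {"travel": [0,0,0],"turn": 0,"jaw": 1}
  ]
}}

```text
clock: 11.75
ee_pos: [558.7, 262.7, 93.6]
orientation: [3.14, -0.075, 0.0]
wrist_force: [-0.7, -2.2, 1.9]
finger_gap: 0.217
```

Emit:
{"method": "apply_moves", "body": {
  "deltas": [
    {"travel": [-0.3,-0.03,0.3],"turn": 0,"jaw": 1},
    {"travel": [-0.4,0.01,0.4],"turn": 0,"jaw": 1},
    {"travel": [-0.4,0.01,0.4],"turn": 0,"jaw": 1},
    {"travel": [0,0,0],"turn": 0,"jaw": 1}
  ]
}}

```text
clock: 12.15
ee_pos: [546.8, 263.6, 105.0]
orientation: [-3.14, 0.073, 0.001]
wrist_force: [0.2, -0.2, -3.3]
finger_gap: 0.225
```

Emit:
{"method": "apply_moves", "body": {
  "deltas": [
    {"travel": [-0.5,0.02,0.5],"turn": 0,"jaw": 1},
    {"travel": [-0.5,0.02,0.5],"turn": 0,"jaw": 1},
    {"travel": [-0.5,0.02,0.5],"turn": 0,"jaw": 1},
    {"travel": [-0.5,0.02,0.5],"turn": 0,"jaw": 1},
    {"travel": [-0.5,0.02,0.5],"turn": 0,"jaw": 1},
    {"travel": [-0.7,0,0.7],"turn": 0,"jaw": 1},
    {"travel": [-0.7,0,1],"turn": 0,"jaw": 1},
    {"travel": [-0.7,0,1.5],"turn": 0,"jaw": 1},
    {"travel": [0,0,2],"turn": 0,"jaw": 1},
    {"travel": [0,0,0],"turn": 0,"jaw": 1}
  ]
}}

```text
clock: 13.15
ee_pos: [502.6, 264.7, 186.3]
orientation: [-3.138, 0.074, -0.01]
wrist_force: [0.4, -0.3, -3.4]
finger_gap: 0.218
```

```bash
cat > e.py <<'E'
from h import *
import sys
k=sys.argv[1]
a=[]
for n in("side","top"):
    im=optics.capture(n)[:,:,::-1]; cv2.imwrite(f"pics/{n}{k}.png",im)
    t=env.state()['ee_pos']; u=P(n,t)[0].astype(int); x=max(0,min(480,u[0]-40));y=max(0,min(340,u[1]-40))
    print(n,x,y,t); a.append(cv2.resize(im[y:y+80,x:x+80],None,fx=5,fy=5,interpolation=cv2.INTER_CUBIC))
cv2.imwrite(f"pics/e{k}.png",np.hstack(a)); print(env.state()['wrist_force'])
E
python3 e.py 1
```

```text
side 200 74 [502.27664843 264.48947686 184.25622368]
top 107 190 [501.84431026 264.20792052 182.44039432]
[-0.0221811  -0.11404741 -4.19857976]
```

View pics/e1.png

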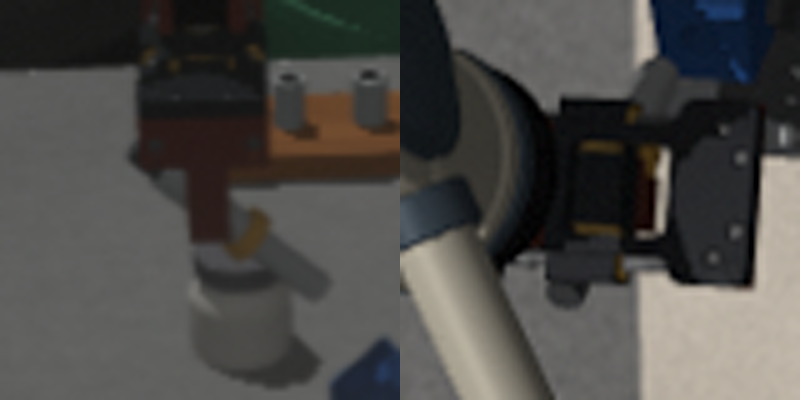

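The shaft is out of the holder at about 40° of tilt. The arm can only turn about the vertical, so I'll pivot the shaft level between the pads by pressing its foot softly on a clear patch of bench near (430, 190).

Emit:
{"method": "apply_moves", "body": {
  "deltas": [
    {"travel": [-1.5,-1.5,0],"turn": 0,"jaw": 1},
    {"travel": [-2,-3,0],"turn": 0,"jaw": 1},
    {"travel": [-1.7,-2.5,-1],"turn": 0,"jaw": 1},
    {"travel": [0,-0.5,-2],"turn": 0,"jaw": 1},
    {"travel": [0,0,-3],"turn": 0,"jaw": 1},
    {"travel": [0,0,-2.5],"turn": 0,"jaw": 1},
    {"travel": [0,0,-1.5],"turn": 0,"jaw": 1},
    {"travel": [0,0,0],"turn": 0,"jaw": 1},
    {"travel": [0,0,0],"turn": 0,"jaw": 1}
  ]
}}

```text
clock: 14.15
ee_pos: [449.8, 189.1, 81.8]
orientation: [3.141, -0.074, -0.0]
wrist_force: [0.7, 0.1, -3.1]
finger_gap: 0.222
```

```bash
python3 e.py 2
```

```text
side 184 122 [450.26248321 189.28750219  82.67537077]
top 155 216 [450.50932605 189.38762544  83.07714844]
[ 0.05485413  0.10469488 -3.41364586]
```

View pics/e2.png

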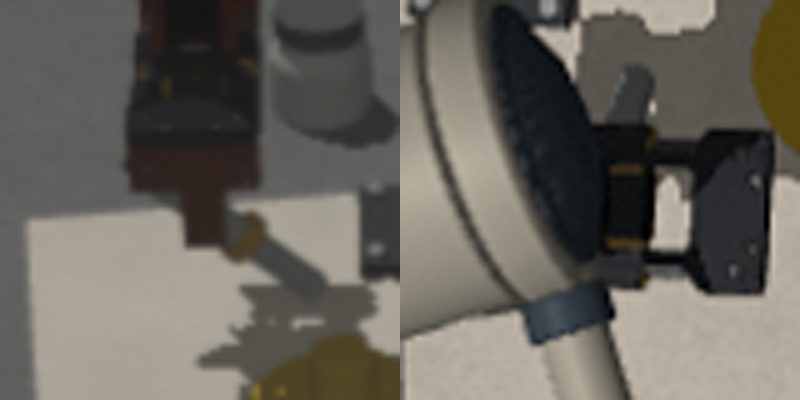

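View pics/top2.png

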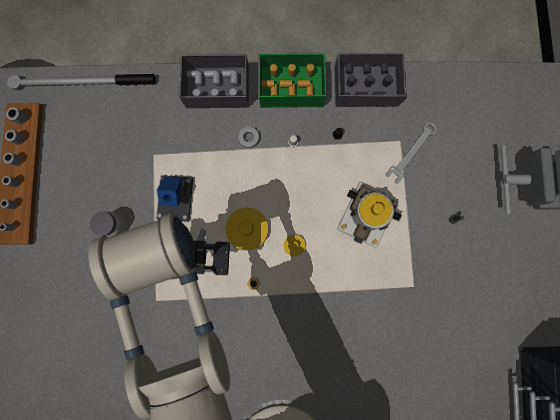

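Emit:
{"method": "apply_moves", "body": {
  "deltas": [
    {"travel": [-0.2,0.5,-0.8],"turn": 0,"jaw": 1},
    {"travel": [-0.2,0,-0.8],"turn": 0,"jaw": 1},
    {"travel": [-0.3,0,-0.5],"turn": 0,"jaw": 1},
    {"travel": [-0.3,0,-0.5],"turn": 0,"jaw": 1},
    {"travel": [-0.3,0,-0.4],"turn": 0,"jaw": 1}
  ]
}}

```text
clock: 14.75
ee_pos: [436.4, 194.5, 52.3]
orientation: [-3.14, 0.074, -0.001]
wrist_force: [-3.9, 0.2, 4.4]
finger_gap: 0.221
```

Emit:
{"method": "apply_moves", "body": {
  "deltas": [
    {"travel": [-0.2,0,-0.4],"turn": 0,"jaw": 1},
    {"travel": [-0.2,0,-0.4],"turn": 0,"jaw": 1},
    {"travel": [-0.2,0,-0.4],"turn": 0,"jaw": 1}
  ]
}}

```text
clock: 15.05
ee_pos: [430.5, 194.2, 39.3]
orientation: [-3.14, 0.074, -0.0]
wrist_force: [-3.0, 1.6, 2.0]
finger_gap: 0.22
```

```bash
python3 e.py 3
```

```text
side 177 134 [429.97414685 194.05002024  38.32345422]
top 157 225 [430.11577119 194.0479631   38.52861163]
[-2.18449163  0.5500862   1.42910129]
```

View pics/e3.png

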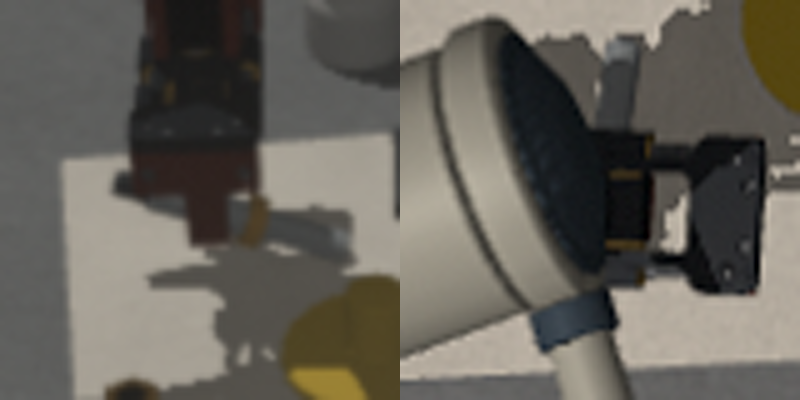

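Emit:
{"method": "apply_moves", "body": {
  "deltas": [
    {"travel": [-0.2,0,-0.4],"turn": 0,"jaw": 1},
    {"travel": [-0.2,0,-0.4],"turn": 0,"jaw": 1},
    {"travel": [-0.1,0,-0.3],"turn": 0,"jaw": 1},
    {"travel": [0,0,-0.2],"turn": 0,"jaw": 1},
    {"travel": [0,0,0],"turn": 0,"jaw": 1},
    {"travel": [0,0,0],"turn": 0,"jaw": 1}
  ]
}}

```text
clock: 15.75
ee_pos: [425.5, 193.9, 26.2]
orientation: [3.14, -0.074, -0.001]
wrist_force: [-1.2, 0.9, -0.5]
finger_gap: 0.22
```

```bash
python3 e.py 4
```

```text
side 176 138 [425.5748486  193.87760102  26.29621159]
top 158 227 [425.58834276 193.89605942  26.31837773]
[-1.65415135  0.83589388 -0.72785705]
```

View pics/e4.png

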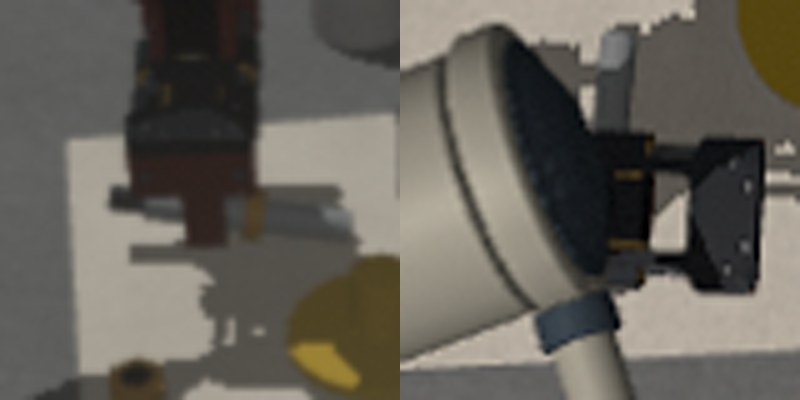

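Emit:
{"method": "apply_moves", "body": {
  "deltas": [
    {"travel": [-0.1,0,-0.2],"turn": 0,"jaw": 1},
    {"travel": [-0.1,0,-0.2],"turn": 0,"jaw": 1},
    {"travel": [0,0,-0.1],"turn": 0,"jaw": 1},
    {"travel": [0,0,0],"turn": 0,"jaw": 1}
  ]
}}

```text
clock: 16.25
ee_pos: [423.8, 194.0, 21.6]
orientation: [-3.141, 0.074, -0.001]
wrist_force: [-0.0, 0.6, 0.1]
finger_gap: 0.221
```

Emit:
{"method": "apply_moves", "body": {
  "deltas": [
    {"travel": [-0.1,0,-0.15],"turn": 0,"jaw": 1},
    {"travel": [0,0,0],"turn": 0,"jaw": 1},
    {"travel": [0,0,0],"turn": 0,"jaw": 1}
  ]
}}

```text
clock: 16.55
ee_pos: [423.4, 194.1, 20.8]
orientation: [-3.14, 0.074, -0.003]
wrist_force: [1.6, -0.1, 5.0]
finger_gap: 0.22
```

Emit:
{"method": "apply_moves", "body": {
  "deltas": [
    {"travel": [0,0,1],"turn": 0,"jaw": 1},
    {"travel": [0,0,2],"turn": 0,"jaw": 1},
    {"travel": [0,0,3],"turn": 0,"jaw": 1},
    {"travel": [0,0,4],"turn": 0,"jaw": 1},
    {"travel": [0,0,4],"turn": 0,"jaw": 1},
    {"travel": [0,0,4],"turn": 0,"jaw": 1},
    {"travel": [0,0,3],"turn": 0,"jaw": 1},
    {"travel": [0,0,2],"turn": 0,"jaw": 1},
    {"travel": [0,0,1],"turn": 0,"jaw": 1},
    {"travel": [0,0,0],"turn": 0,"jaw": 1}
  ]
}}

```text
clock: 17.55
ee_pos: [422.5, 194.1, 260.4]
orientation: [-3.141, 0.074, 0.0]
wrist_force: [0.4, 0.8, -3.5]
finger_gap: 0.218
```

```bash
python3 e.py 5
```

```text
side 169 63 [422.32059988 193.9823213  258.99511824]
top 131 232 [422.14488912 193.89474721 258.19545522]
[ 0.04537801  0.38745181 -4.15853095]
```

View pics/e5.png

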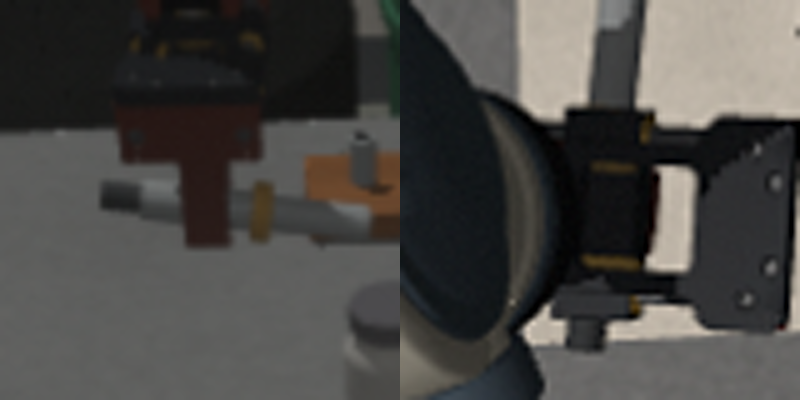

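```bash
python3 - <<'E'
from h import *
def c(x,y):return (169+(x+.5)/5-.5,63+(y+.5)/5-.5)
for yaw in(0,-.05,-.1):
    n=np.array([np.sin(yaw),-np.cos(yaw),0]); n=np.array([np.sin(yaw)*-1,np.cos(yaw),0])
    pts=[]
    for uv in(c(103,195),c(369,221)):
        o,d=ray("side",uv); p=o+d*(n@([422.3,194,255]-o))/(n@d); pts.append(p)
    v=pts[0]-pts[1]; print(yaw,pts,np.linalg.norm(v),np.arcsin(v[2]/np.linalg.norm(v)))
E
```

```text
0 [array([372.31336193, 194.        , 266.72514184]), array([504.0070323 , 194.        , 245.37817674])] 133.41257712815295 0.1606978875610243
-0.05 [array([372.14993582, 196.50959489, 265.38976828]), array([503.83202346, 189.91999826, 247.62061077])] 133.03885878344815 0.1339639993774642
-0.1 [array([371.98460894, 199.04837826, 264.03886331]), array([503.65688964, 185.83708316, 249.86464602])] 133.09033119740232 0.10670309261297223
```

```bash
python3 - <<'E'
from h import *
def c(x,y):return (131+(x-400+.5)/5-.5,232+(y+.5)/5-.5)
a=atz("top",c(619,10),250);b=atz("top",c(613,95),253);n=atz("top",c(586,338),265)
print(a,b,n,np.arctan2((a-n)[1],(a-n)[0]),np.arctan2((a-b)[1],(a-b)[0]))
crop("pics/top5.png",125,200,70,110,5,"pics/t5c.png")
E
```

```text
[491.49798445 192.00681426 250.        ] [460.53859282 192.55460607 253.        ] [375.18786709 196.71862796 265.        ] -0.040488641812018215 -0.017692035364477336
```

View pics/t5c.png

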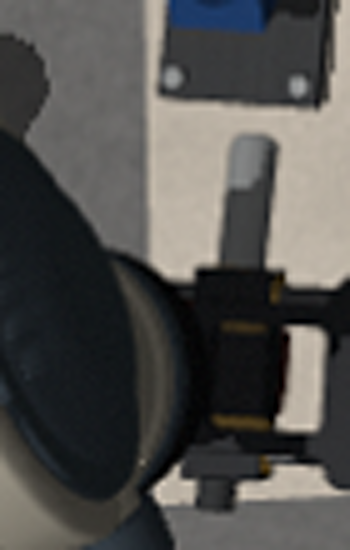

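Emit:
{"method": "apply_moves", "body": {
  "deltas": [
    {"travel": [0,0,0],"turn": 0,"jaw": 1},
    {"travel": [0,0,0],"turn": 0,"jaw": 1},
    {"travel": [0,0,0],"turn": 0,"jaw": 1},
    {"travel": [0,0,0],"turn": 0,"jaw": 1},
    {"travel": [0,0,0],"turn": 0,"jaw": 1},
    {"travel": [0,0,0],"turn": 0,"jaw": 1},
    {"travel": [0,0,0],"turn": 0,"jaw": 1},
    {"travel": [0,0,0],"turn": 0,"jaw": 1}
  ]
}}

```text
clock: 18.45
ee_pos: [422.7, 194.1, 260.0]
orientation: [-3.141, 0.074, -0.0]
wrist_force: [0.2, -0.3, -3.9]
finger_gap: 0.221
```

```bash
python3 d.py z; python3 -c "
import cv2,numpy as np
a=cv2.imread('pics/sidez.png');cv2.imwrite('pics/fin.png',np.hstack([cv2.resize(a[40:300,150:410],None,fx=1.5,fy=1.5),cv2.resize(cv2.imread('pics/topz.png')[60:320,140:420],None,fx=1.45,fy=1.5)]))"
```

```text
(no output)
```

View pics/fin.png

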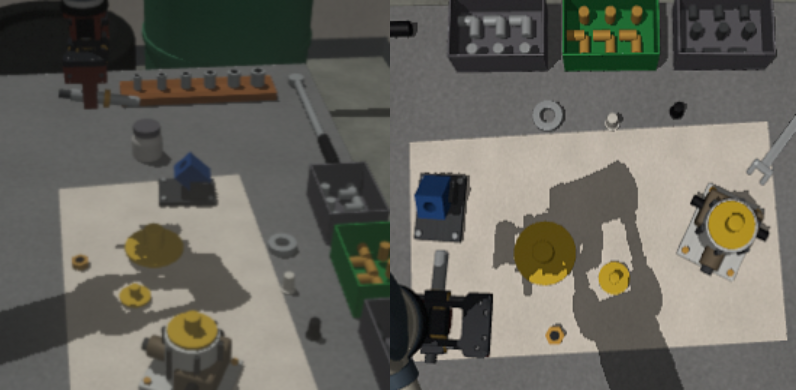

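View pics/dz.png

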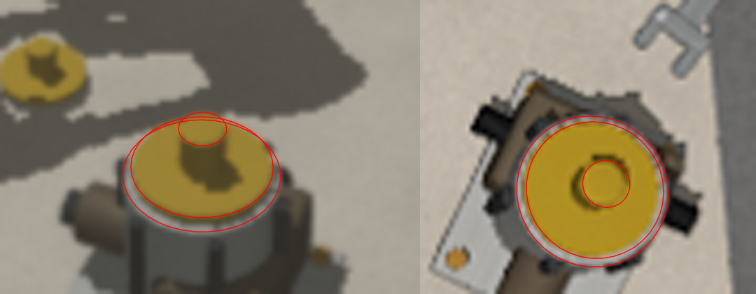

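The cover is still home and centred, the shaft is steady and near level, and the bystanders haven't moved. I'm handing the job in.

```bash
python3 -c "
from rig import env
print(env.close_job()); print(env.state()['clock'])"
```

```text
the job is handed in; nothing more can be done
None
the job is handed in; nothing more can be done
```

I set the 72 mm yellow cover on the pump and let go, then drew the shaft out of its holder. I finished holding it near level, about 255 mm above the bench. I handed the job in just after 18 s of the 48 s allowed, and no verdict was reported.

- **Cover:** I let go once it rested on the rim with about 2 N of contact force. In the last pictures it matches the seated outline in both views, centred and level.
- **Shaft levelling:** the arm can only turn about the vertical, so I pivoted the shaft in the pads by pressing its foot lightly on clear bench, with small forces. It measured about 0.13–0.14 rad off level (limit 0.22), with the foot at about 247 mm. A separate estimate, from the collar and foot both touching the bench, gives about 0.12 rad.
- **Final hold:** over the last 0.8 s the arm readings were steady, with only the shaft's weight (about 3.5–4 N) on the wrist. The shaft touched nothing but the gripper.
- **Bystanders:** those I could see in the last pictures looked unmoved. The bolt was outside those crops, but the arm did not go near it.
- **Disagreement:** the side camera showed the shaft in its holder about 1 px lower than my model. That is within the stated calibration error.

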